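Show the fired test cup to the inspection camera

ROBOT

A 6-joint arm with a two-finger parallel gripper is mounted at the origin on the work surface. World frame = base frame: x ahead of the robot, y to its left, z up, the work surface at z = 0. Lengths are in mm, angles in degrees, forces in N, time in s.
With the tool pointing down it reaches from about 350 to 850 mm from the base axis. Payload 8.1 kg.
Tool frame: the origin (TCP) lies midway between the tips of the shut fingers; the grasp point (between the pads) lies 19 mm behind it; z points along the fingers, y is the line along which they close (so a half turn about z gives the same grasp; the last joint's range is limited). The gripper opens to 85 mm and grips with 20 to 120 N. Pads are 22 mm wide; open, the fingers measure 114 mm over their backs; the gripper's body (76 mm by 85 mm) begins 54 mm behind the grasp point. The pads swing forward as they close: fully open they stand 13 mm farther back than shut.
Start: joints at [-75.596, 7.471, 85.268, -0, 87.261, -4.893], TCP at [198.301, -566.288, 231.292] pointing down, gripper open.
Joint ranges: [-169.43, 169.43], [-51.17, 129.36], [1.28, 143.12], [-76.62, 256.62], [0, 156.53], [-152.29, 152.29]. Speed limits (degrees/s): [136.94, 136.94, 159.86, 180, 180, 180].

INTERFACE

Orientations are given as [roll, pitch, yaw] about the fixed x, y, z axes, in that order (R = Rz(yaw) Ry(pitch) Rx(roll)).
In Python, from bench import sense, snapshot, camera_params, hand_in, masks_of, pinpoint gives the robot as it stands.
- The arm moves only by the tool step_arm, never from a script. Its argument "targets" is a list of rows, each an object with "angular": the turn, a rotation vector about the tool's x, y, z scaled (see below), a list of three; "dp": the shift along the tool's x, y, z scaled (see below), a list of three; "fingers": the closure, from 0 (fully open) to 1 (shut). A call has exactly 8 rows; each row is the pose to reach, as a shift and turn from the pose commanded when the call began, along the tool's axes at that moment, turning the shorter way round; what a row does not reach only later rows make up. The controller multiplies each number of a shift by 0.2 m and each number of a turn by 180 degrees. A row lasts 1/8 s, in which the tool goes at most 62.5 mm and 10.7 degrees, less where a joint would pass 70% of its speed; a pose out of reach is approached as far as the arm can. A call with a number of a shift or a turn outside -1 to 1 is refused whole. A call with a gripper value outside its range is refused whole. The fingers move at their own pace and stop on an object; "newtons" is the grip in N (left out, the last holds). Time passes only in rows, so rows that repeat a pose let the fingers close, or fill a call up. It gives the time, the measured TCP pose, the force, the opening and the grip force at its end, in the units of the state.
- sense(): the state, without advancing time (a new reading comes with each control period).
- snapshot(name): name is "side" or "top"; returns the picture (400x640x3 uint8, blue, green, red); there is no depth.
- camera_params(name): a dict with "vfov" (degrees; the focal length in pixels is half the picture's height over the tangent of half this angle, whatever the lens; pixels are square), "cx", "cy" (the principal point, pixels), "R" (3x3) and "t" (3): a world point X has camera coordinates R X + t. Camera axes: x right, y down, z forward; pixel columns grow to the right and rows downward; lengths in mm; the calibration is good to about 2 mm. A picture is of the moment at which its call begins. camera_params takes no time and is no camera call.
- hand_in(): hands the job in; it is judged then, once.
Trained networks look in the newest picture that a camera, given by its name, has taken for a name from the list of things; names that differ only in an ending like _2 or _b are one class to them, and where a whole thing is asked for, a point or a joint stands for the part that bears it (a point fixed in the world has none). Each returns a list of dicts, best first, with "conf" (0 to 1); they miss things now and then, are a little off and sometimes report something else, mostly with a low value. They report only what shows in the picture. A call takes as long as a camera call.
- masks_of(camera, label): "pixels" (400x640 bool, what is visible of it) and "at" ([column, row] in pixels, amid what is visible of it).
- pinpoint(camera, label): "at" ([column, row] in pixels: a listed point, or the origin of a listed thing).
The state is a dict: "time": time; "joint_pos": joint angles; "qd": joint speeds; "joint_efforts": joint torques, N m; "tool_pos": TCP position; "tcp_rot": TCP orientation; "ft_force": force on the tool from outside, world axes, zero at the start; "wrist_torque": the same for the moment, N m; "finger_gap": finger opening in mm; "grip_force": force on a finger pad.
Only numpy, scipy, OpenCV 4.12 (cv2) and the standard library are available. Lean on these libraries where they do the work, as an engineer would, in place of code of your own. Each camera call takes 0.05 s, during which the arm holds its last target. There are 200 camera calls.

TASK

At the studio bench, first switch on the camera's ring light by flipping its switch lever fully over to the other side, then take the tallest of the three upside-down cups off its drying peg and show its inside to the inspection camera: hold it in the air, mouth facing the lens squarely and centred on the line of sight, with the mouth about 110 mm in front of the lens. Finish while still holding it there, still and steady, the cup touching nothing but the gripper; never let the cup touch the camera and leave the other two cups, the glaze jar and the brush where they are.

Things in the scene. Friction and masses are not known exactly. Their poses are not given: they have to be found in the camera images.
- tall_cup: The cup to show: a plain stoneware tumbler without handle, 95 mm tall, the tallest of three of the same beige clay; 58 mm across outside at the mouth, 54 mm at the closed foot, 4 mm wall, 6 mm foot, about 0.13 to 0.25 kg. It starts upside down on any of the three pegs, its rim resting on the rack's board. Origin: centre of the mouth; +z runs along its axis from the mouth to the closed foot (straight up at the start). It is round, so its turn about z does not matter.
- tall_cup_foot (a point): Centre of the outside of the tall cup's closed foot, 95 mm from the mouth along its +z; at the start the top of the upside-down cup.
- low_cup: Bystander: upside-down stoneware cup, 62 mm tall, 60 mm across, on another peg. Origin at the centre of its mouth, +z to its foot.
- bowl: Bystander: upside-down flared stoneware bowl, 52 mm tall, 74 mm across at the mouth, narrowing to 36 mm at the foot, on another peg. Origin at the centre of its mouth, +z to its foot.
- rack: Wooden drying rack fixed to the bench: a slatted board 109 mm (x) by 330 mm (y), its top 18 mm above the bench, with three upright pegs 12 mm thick that stand 35 mm above the board, in a row along its y at -105, 0 and +105 mm. Origin: centre of the underside, z up.
- camera_stand: Steel foot of the inspection camera, 130 x 120 x 12 mm, fixed to the bench, with an aluminium fork that carries the camera head on a stiff tilt hinge 62 mm above the bench. Origin at bench height under the hinge; the camera looks towards its -x side, slantwise up.
- camera_head: The camera: a grey box 60 x 70 x 45 mm with a round black lens barrel 50 mm across and a ring of small white lamps. Origin: centre of the box, on the tilt hinge; +z is the line of sight, out of the lens, slantwise up towards the robot's side, 0.3 to 0.56 rad off the vertical. The lens front is 44 mm from the origin along +z. Its tilt and direction differ from run to run; the hinge is stiff and need not be moved.
- focus (a point): The point in front of the lens where the centre of the cup's mouth belongs: on the line of sight, 155 mm from the camera head's origin, so about 110 mm before the lens; same axes as the camera head. To face the lens the cup's +z must point the same way as this +z.
- lamp_switch_base: Grey block of the ring light's switch, 70 x 50 x 25 mm, fixed to the bench; origin at the centre of its underside; the lever swings in its x-z plane, from its -x side to its +x side.
- lamp_switch (a joint): Switch lever, rad: 0 is off (leaning 0.5 rad to the base's -x), 1.0 is fully on (leaning 0.5 rad to +x). It starts at 0 to 0.15 and stays where it is left; it needs only a light push (about 1 N at the ball) and meets a hard stop at 1.0.
- lamp_switch_tip (a point): Centre of the black ball, 26 mm across, at the end of the switch lever (steel rod 10 mm thick), 70 mm from its hinge, which lies 22 mm above the base's origin.
- glaze_jar: Bystander: closed glass jar, 68 mm across, 85 mm tall, standing on the bench. Origin: centre of the underside.
- brush: Bystander: a brush 180 mm long lying on the bench along its x, up to 42 mm wide and 20 mm high. Origin: under its middle, handle to -x.

How it is judged (in metres and radians):
On the way, in this order (a step that is already met when the one before it is completed fails the run):
1. the ring light's switch lever is flipped fully over while the tall cup still stands on its peg (value of joint lamp_switch above 0.8 rad and z of tall_cup in the frame of rack below 0.03 m), for 0.2 s.
2. the tall cup is lifted clear of its peg (z of tall_cup in the frame of rack above 0.065 m), for 0.1 s.
At the end, for the whole second after the job is handed in: Lever above 0.8 rad; tall cup still, held by the fingers alone, its mouth's centre within 25 mm of the focus point, its axis within 0.22 rad of the line of sight, mouth towards the lens; other cups, jar and brush within 25 mm of their starts (value of joint lamp_switch above 0.8 rad and distance between tall_cup and focus below 0.025 m and angle between the z axis of tall_cup and the z axis of camera_head, either way round below 0.22 rad and z of tall_cup_foot in the frame of focus above 0.06 m and contact force between the fingers and tall_cup above 1 N and contact force between tall_cup and camera_stand below 0.1 N and contact force between tall_cup and rack below 0.1 N and height (world z) of tall_cup above 0.12 m and linear speed of tall_cup below 0.03 m/s and distance of each of low_cup, bowl, glaze_jar, brush from where it was at the start of the episode below 0.025 m); the arm keeps its last pose, push and grip.
It fails at once if the tall cup touches the camera (contact force between tall_cup and camera_stand above 1 N).
It fails at once if another cup, the jar or the brush is shoved out of place (distance of any of low_cup, bowl, glaze_jar, brush from where it was at the start of the episode above 0.025 m).
It also fails if it takes over 48 s, if anything falls off the work surface, if the arm or the gripper's body presses on something with over 40 N, if the wrist force passes 120 N, or if a joint passes its speed limit or range.

## Working session

There is one attempt and no reset: what is moved stays moved. The work goes in short steps, Python scripts to look and compute and a tool call to move; the robot and the scene stay as the last step left them, time stands still between calls to the robot, and variables do not carry over. Pictures are saved under pics/ and viewed, at most 10 in all, crops included, and the job is handed in when it is done.

Besides the shell and the picture viewer there is one more tool, called after "Emit:" as name(argument=value, ...) on one line, values as JSON. step_arm: Moves the arm, as the interface text tells. Its arguments: {"type":"object","properties":{"targets":{"type":"array","items":{"type":"object","properties":{"angular":{"type":"array","items":{"type":"number","minimum":-1,"maximum":1}},"dp":{"type":"array","items":{"type":"number","minimum":-1,"maximum":1}},"fingers":{"type":"number"}}}},"newtons":{"type":"number"}},"required":["targets"]}

```bash
mkdir -p pics; cat > h.py <<'E'
import numpy as np, cv2
from bench import *
from scipy.spatial.transform import Rotation as Ro
def cam(n):
    p=camera_params(n); f=200/np.tan(np.radians(p['vfov'])/2)
    return f,p['cx'],p['cy'],np.array(p['R']),np.array(p['t'])
def ray(n,uv):
    f,cx,cy,R,t=cam(n); d=R.T@np.array([(uv[0]-cx)/f,(uv[1]-cy)/f,1]); return -R.T@t,d/np.linalg.norm(d)
def atz(n,uv,z):
    c,d=ray(n,uv); return c+d*(z-c[2])/d[2]
def tri(a,b):
    c1,d1=ray('side',a); c2,d2=ray('top',b)
    s=np.linalg.lstsq(np.c_[d1,-d2],c2-c1,rcond=None)[0]
    p,q=c1+d1*s[0],c2+d2*s[1]; return (p+q)/2,np.linalg.norm(p-q)
def proj(n,X):
    f,cx,cy,R,t=cam(n); c=R@np.array(X)+t; return np.array([cx+f*c[0]/c[2],cy+f*c[1]/c[2]])
E
python3 - <<'E'
from h import *
np.set_printoptions(precision=1,suppress=True)
for n in('side','top'):
    cv2.imwrite(f'pics/{n}0.png',snapshot(n))
    print(n,cam(n)[0],ray(n,(320,200)))
for l in ['tall_cup','tall_cup_foot','low_cup','bowl','rack','camera_stand','camera_head','focus','lamp_switch_base','lamp_switch_tip','glaze_jar','brush']:
    r={n:pinpoint(n,l)[:2] for n in('side','top')}
    print(l,[(n,np.array(x['at']),round(x['conf'],2)) for n in r for x in r[n]], tri(r['side'][0]['at'],r['top'][0]['at']) if r['side'] and r['top'] else '')
print(sense()['time'])
E
```

```text
side 489.9949193342907 (array([ 431.6, -782.2,  837.9]), array([ 0.2,  0.7, -0.7]))
top 519.6281380813551 (array([ 341. ,   16. , 1456.2]), array([ 0.2,  0. , -1. ]))
tall_cup [('side', array([272.5, 169.2]), 0.57), ('top', array([231.1, 232.7]), 0.98)] (array([546.3, 309.1,  17.7]), np.float64(3.8599609225990927))
tall_cup_foot [('side', array([270.8, 138.2]), 0.7)] 
low_cup [('side', array([271.3, 221.8]), 0.84), ('side', array([272.8, 167.2]), 0.16), ('top', array([304.5, 249.6]), 0.72)] (array([508.5, 102.3,  13.3]), np.float64(1.9304317614904993))
bowl [('side', array([274., 194.]), 0.97), ('side', array([272.3, 165.2]), 0.61), ('top', array([265., 242.]), 0.86)] (array([529.9, 214.5,   6.2]), np.float64(6.786005683674034))
rack [('side', array([270.4, 194.6]), 0.95), ('top', array([269.4, 242.1]), 0.83)] (array([523.6, 200.5,  18.4]), np.float64(2.685866062743155))
camera_stand [('side', array([381.9, 274.1]), 0.9), ('side', array([271.1, 137.6]), 0.22), ('top', array([384.9, 182.1]), 0.73)] (array([ 713.9, -120.4,   14.7]), np.float64(12.61448116101761))
camera_head [('side', 
[... 214 characters left out ...]
65.4, 360.7]), 0.88), ('side', array([270. , 136.8]), 0.22), ('top', array([432.5, 281.2]), 0.97), ('top', array([308. , 172.9]), 0.16)] (array([ 437.4, -257. ,  -10.7]), np.float64(9.477337013873841))
lamp_switch_tip [('side', array([246.8, 333.2]), 0.7), ('top', array([438.5, 290. ]), 0.66)] (array([ 410.3, -254.4,   84.8]), np.float64(11.633186588847174))
glaze_jar [('side', array([354.9, 211.1]), 0.67), ('top', array([309.9, 171.2]), 0.77), ('top', array([368.7, 263.6]), 0.72)] (array([727.7,  96.5,  12. ]), np.float64(12.558064745912604))
brush [('side', array([265.7, 284.7]), 0.61), ('top', array([370.9, 261.8]), 0.79)] (array([474.2, -83.8,   5.6]), np.float64(11.538404246526497))
1.3
```

View pics/side0.png

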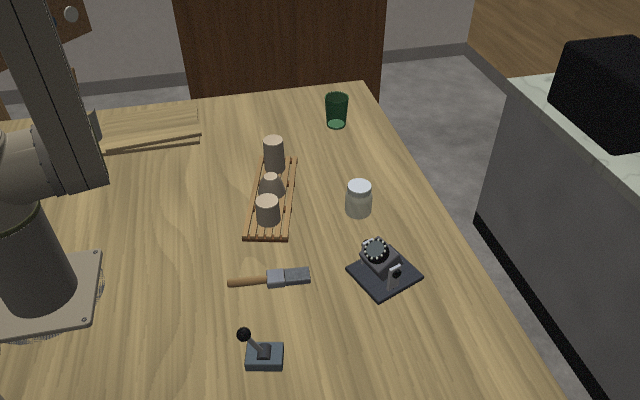

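View pics/top0.png

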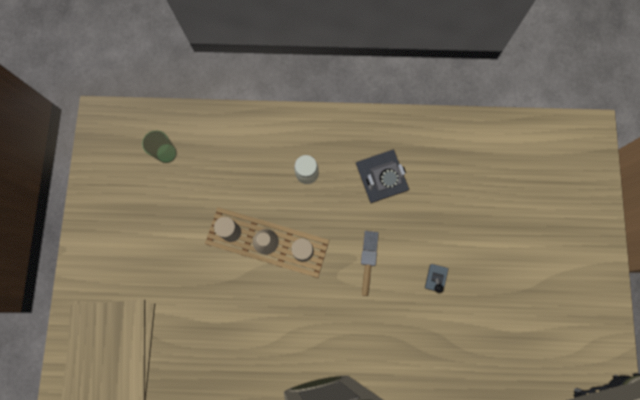

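```bash
python3 - <<'E'
from h import *
np.set_printoptions(precision=1,suppress=True)
S=cv2.imread('pics/side0.png');T=cv2.imread('pics/top0.png')
cr=lambda I,x,y,w,h:cv2.resize(I[y:y+h,x:x+w],(400,300),interpolation=cv2.INTER_CUBIC)
o=np.vstack([np.hstack([cr(S,340,225,100,75),cr(T,345,143,80,60)]),np.hstack([cr(S,220,315,80,60),cr(T,405,253,60,45)])])
cv2.imwrite('pics/crop.png',o)
for l in ['tall_cup','low_cup','bowl','camera_stand','camera_head','lamp_switch_base','lamp_switch_tip','glaze_jar','rack','brush']:
  for n in('side','top'):
    snapshot(n)
    for m in masks_of(n,l)[:1]:
        ys,xs=np.nonzero(m['pixels']); r=cv2.minAreaRect(np.c_[xs,ys].astype(np.float32))
        print(l,n,round(m['conf'],2),'cen',xs.mean().round(1),ys.mean().round(1),'bb',xs.min(),xs.max(),ys.min(),ys.max(),'box',cv2.boxPoints(r).round(0).tolist() if l in('rack','camera_stand','lamp_switch_base') else '')
print(sense()['time'])
E
```

```text
tall_cup side 0.83 cen 273.8 152.9 bb 263 284 134 172 box 
tall_cup top 0.79 cen 228.0 228.4 bb 216 240 217 240 box 
low_cup side 0.88 cen 267.0 209.7 bb 254 280 193 227 box 
low_cup top 0.64 cen 302.4 249.7 bb 292 313 238 261 box 
bowl side 0.82 cen 271.4 184.5 bb 258 285 172 197 box 
bowl top 0.68 cen 265.7 240.8 bb 253 279 228 253 box 
camera_stand side 0.85 cen 382.3 270.1 bb 345 423 235 304 box [[339.0, 266.0], [377.0, 228.0], [425.0, 276.0], [387.0, 314.0]]
camera_stand top 0.93 cen 382.3 175.5 bb 356 408 149 202 box [[355.0, 161.0], [398.0, 147.0], [412.0, 189.0], [369.0, 204.0]]
camera_head side 0.72 cen 379.7 257.2 bb 360 401 237 280 box 
camera_head top 0.9 cen 385.9 175.3 bb 371 401 161 189 box 
lamp_switch_base side 0.83 cen 260.8 352.8 bb 236 283 327 371 box [[236.0, 327.0], [283.0, 327.0], [283.0, 371.0], [236.0, 371.0]]
lamp_switch_base top 0.84 cen 436.6 277.4 bb 426 447 263 292 box [[424.0, 289.0], [430.0, 262.0], [449.0, 266.0], [443.0, 293.0]]
lamp_switch_tip side 0.81 cen 247.6 337.9 bb 236 262 326 352 box 
lamp_switch_tip top 0.68 cen 438.6 285.6 bb 434 444 278 292 box 
glaze_jar side 0.57 cen 358.1 198.7 bb 345 372 179 218 box 
glaze_jar top 0.88 cen 306.1 169.1 bb 295 317 156 182 box 
rack side 0.73 cen 270.5 207.3 bb 242 295 156 241 box [[241.0, 241.0], [252.0, 152.0], [297.0, 158.0], [286.0, 246.0]]
rack top 0.78 cen 267.4 242.5 bb 205 328 207 277 box [[204.0, 244.0], [216.0, 205.0], [330.0, 239.0], [318.0, 278.0]]
brush side 0.95 cen 275.2 277.9 bb 227 310 266 288 box 
brush top 0.61 cen 385.8 175.3 bb 371 401 160 190 box 
3.3
```

View pics/crop.png

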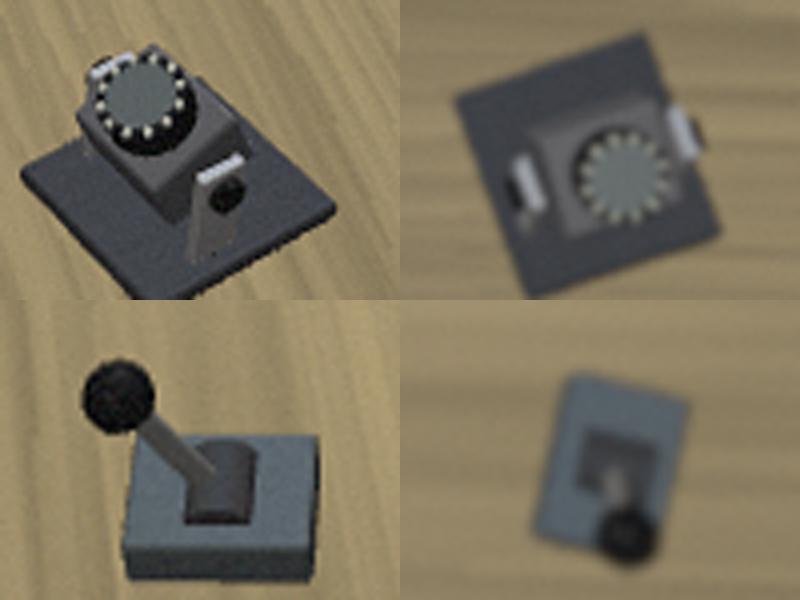

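```bash
python3 - <<'E'
from h import *
from scipy.optimize import least_squares
np.set_printoptions(precision=1,suppress=True)
L=tri((375.2,248),(389.8,178)); print('lens',L)
c=np.array([atz('top',p,12) for p in[(356,162.4),(393.6,149.6),(409,189.6),(371,203)]]); print('stand',c.mean(0),c,[np.linalg.norm(c[i]-c[i-1]) for i in range(4)])
cs=np.array([atz('side',p,12) for p in[(345,268.5),(424,277.2)]]); print(cs)
print('ball',tri((243.8,334.2),(439.2,288.3)))
b=np.array([atz('top',p,25) for p in[(430.5,264.3),(448.5,268.5),(425,288.2)]]);print('base',b)
b=np.array([atz('side',p,25) for p in[(247,342.2),(284,342),(282.5,364.6),(244.8,364.2)]]);print('base side',b.mean(0),b)
r=np.array([atz('top',p,18) for p in[(204,244),(216,205),(330,239),(318,278)]]);print('rack',r.mean(0),r)
th=np.linspace(0,2*np.pi,60)
def bb(n,x,y,pr):
    P=np.array([proj(n,(x+R*np.cos(t),y+R*np.sin(t),z)) for z,R in pr for t in th]); return np.array([P[:,0].min(),P[:,0].max()+0,P[:,1].min(),P[:,1].max()])
for l,pr,bs,bt,x0 in[('tall',[(18,29),(113,27)],(263,284,134,172),(216,240,217,240),(546,309)),('low',[(18,30),(80,30)],(254,280,193,227),(292,313,238,261),(508,102)),('bowl',[(18,37),(70,18)],(258,285,172,197),(253,279,228,253),(530,214)),('jar',[(0,34),(85,34)],(345,372,179,218),(295,317,156,182),(727,96))]:
    obs=np.r_[bs,bt]+np.tile([0,1,0,1],2)
    s=least_squares(lambda q:np.r_[bb('side',*q,pr),bb('top',*q,pr)]-obs,x0,loss='soft_l1'); print(l,s.x,np.r_[bb('side',*s.x,pr),bb('top',*s.x,pr)]-obs)
E
```

```text
lens (array([ 696.4, -124. ,  106.6]), np.float64(1.2591039907250154))
stand [ 726.1 -112.4   12. ] [[ 764.3  -35.9   12. ]
 [ 806.1 -144.2   12. ]
 [ 688.1 -188.7   12. ]
 [ 645.9  -80.9   12. ]] [np.float64(126.71721252870199), np.float64(115.9946314424213), np.float64(126.08159884847197), np.float64(115.74711525359609)]
[[ 646.8  -83.7   12. ]
 [ 808.1 -146.6   12. ]]
ball (array([ 409.7, -256.2,   86.8]), np.float64(1.8537379785165782))
base [[ 476.2 -245.6   25. ]
 [ 466.2 -294.7   25. ]
 [ 411.  -230.1   25. ]]
base side [ 442.4 -262.5   25. ] [[ 413.  -232.    25. ]
 [ 481.8 -247.2   25. ]
 [ 471.1 -293.5   25. ]
 [ 403.8 -277.4   25. ]]
rack [527.3 208.4  18. ] [[514.3 382.3  18. ]
 [625.9 357.4  18. ]
 [538.7  32.1  18. ]
 [430.1  61.7  18. ]]Traceback (most recent call last):
  File "<stdin>", line 16, in <module>
    return func(*args, **kwargs)
    result = trf(vector_fun.fun, vector_fun.jac, x0, f0, J0, lb, ub, ftol, xtol,
                 gtol, max_nfev, x_scale, loss_function, tr_solver,
                 tr_options.copy(), verbose, callback=callback_wrapped)
    return
[... 870 characters left out ...]
                                 ^^^^^^^
    f = np.atleast_1d(self.fun(x, *self.args, **self.kwargs))
                      ~~~~~~~~^^^^^^^^^^^^^^^^^^^^^^^^^^^^^^
    return np.atleast_1d(self.fun(x))
                         ~~~~~~~~^^^
    return self.f(x, *self.args, **self.kwargs)
           ~~~~~~^^^^^^^^^^^^^^^^^^^^^^^^^^^^^^
  File "<stdin>", line 16, in <lambda>
  File "<stdin>", line 13, in bb
  File "h.py", line 16, in proj
    f,cx,cy,R,t=cam(n); c=R@np.array(X)+t; return np.array([cx+f*c[0]/c[2],cy+f*c[1]/c[2]])
                ~~~^^^
  File "h.py", line 5, in cam
    p=camera_params(n); f=200/np.tan(np.radians(p['vfov'])/2)
ValueError: time passes only in moves, steps and waits
```

```bash
sed -i 's/^def cam/import functools\n@functools.cache\ndef cam/' h.py; python3 - <<'E'
from h import *
from scipy.optimize import least_squares
np.set_printoptions(precision=1,suppress=True)
a=atz('top',(369.4,180),72);b=atz('top',(402.4,169.6),72);print('forktops z72',a,b,(a+b)/2)
print('knob',tri((397.2,273.7),(367.5,181.5)), tri((365.7,242),(404.5,169)))
u=np.array([-.935,-.355])
for hx in [(726,-112),(718,-114),(713,-116)]:
  for t in (.3,.43,.56):
    l=np.r_[np.array(hx)+44*np.sin(t)*u,62+44*np.cos(t)]; print(hx,t,l,proj('side',l)-[375.2,248],proj('top',l)-[389.8,178])
th=np.linspace(0,2*np.pi,40)
def bb(n,x,y,pr):
    P=np.array([proj(n,(x+R*np.cos(t),y+R*np.sin(t),z)) for z,R in pr for t in th]); return np.array([P[:,0].min(),P[:,0].max()+0,P[:,1].min(),P[:,1].max()])
for l,pr,bs,bt,x0 in[('tall',[(18,29),(113,27)],(263,284,134,172),(216,240,217,240),(546,309)),('low',[(18,30),(80,30)],(254,280,193,227),(292,313,238,261),(508,102)),('bowl',[(18,37),(70,18)],(258,285,172,197),(253,279,228,253),(530,214)),('jar',[(0,34),(85,34)],(345,372,179,218),(295,317,156,182),(727,96))]:
    obs=np.r_[bs,bt]+np.tile([0,1,0,1],2)
    s=least_squares(lambda q:np.r_[bb('side',*q,pr),bb('top',*q,pr)]-obs,x0,loss='soft_l1'); print(l,s.x,np.r_[bb('side',*s.x,pr),bb('top',*s.x,pr)]-obs)
s=sense();print(s)
E
```

```text
forktops z72 [697.6 -71.6  72. ] [ 729.8 -162.1   72. ] [ 713.7 -116.8   72. ]
knob (array([750.3, -77.9, -47.4]), np.float64(52.32336695806983)) (array([ 684.3, -153.5,  165.4]), np.float64(40.54584916442107))
(726, -112) 0.3 [ 713.8 -116.6  104. ] [ 6.6 -2.9] [-2.8 -6.3]
(726, -112) 0.43 [ 708.8 -118.5  102. ] [ 4.5 -1.2] [-2.2 -4.3]
(726, -112) 0.56 [ 704.1 -120.3   99.3] [2.5 0.7] [-1.6 -2.4]
(718, -114) 0.3 [ 705.8 -118.6  104. ] [ 3.2 -1.6] [-2.1 -3.4]
(718, -114) 0.43 [ 700.8 -120.5  102. ] [1.1 0.1] [-1.4 -1.4]
(718, -114) 0.56 [ 696.1 -122.3   99.3] [-0.9  2. ] [-0.9  0.5]
(713, -116) 0.3 [ 700.8 -120.6  104. ] [ 1.2 -0.6] [-1.3 -1.6]
(713, -116) 0.43 [ 695.8 -122.5  102. ] [-0.9  1.2] [-0.7  0.4]
(713, -116) 0.56 [ 691.1 -124.3   99.3] [-3.   3.1] [-0.2  2.4]
tall [551.7 309.8] [-0.4  0.5  0.3  1.9 -2.4  0.3 -1.1  0.8]
low [502.9 104.4] [-0.2 -0.4  0.1  0.8 -1.   0.3 -0.8 -0.1]
bowl [528.2 210. ] [-0.1  0.2  0.1  3.3 -0.2 -0.7 -0.2  0.1]
jar [731.5 103.4] [-0.6  0.4 -1.6  2.  -1.4  1.2 -2.9  1.5]
{'time': 3.3, 'joint_pos': array([-75.6,   7.5,  85.3,  -0. ,  87.3,  -4.9]), 'qd': array([ 0. ,  0. , -0.1,  0. , -0. ,  0. ]), 'joint_efforts': array([  0. , -56.9, -50.1,  -0. ,   0. ,  -0. ]), 'tool_pos': array([ 198.3, -566.3,  231.3]), 'tcp_rot': array([180. ,   0. ,  19.3]), 'ft_force': array([0.7, 0.2, 0. ]), 'wrist_torque': array([0., 0., 0.]), 'grip_force': 0.0, 'finger_gap': 84.94132720421375}
```

```bash
python3 - <<'E'
from h import *
from scipy.optimize import least_squares
np.set_printoptions(precision=2,suppress=True)
print('fork',tri((395,267),(402,169)),tri((368,241.5),(370.6,179)))
def pts(q):
    x,y,yaw,t=q[:4]; R=Ro.from_euler('z',yaw)*Ro.from_euler('y',-t)
    A=np.array([[0,0,44],[-30,35,22.5],[30,35,22.5],[30,-35,22.5],[-30,-35,22.5]],float)
    return R.apply(A)+[x,y,62], R
os=np.array([(375.2,248),(360,253.75),(378.25,236.25),(400,256.2),(378.75,272.5)])
ot=np.array([(389.8,178),(378,190),(370.4,169.4),(396,162),(402,182)])
def f(q,ret=0):
    P,_=pts(q); S=np.array([proj('side',p) for p in P])-os+q[4:6]; T=np.array([proj('top',p) for p in P])-ot+q[6:8]
    w=np.array([2,1,1,1,1])[:,None]
    return (S,T) if ret else np.r_[(S*w).ravel(),(T*w).ravel(),q[4:]]
s=least_squares(f,[715,-115,.36,.43,0,0,0,0],loss='soft_l1'); print(s.x,s.cost); print(*f(s.x,1))
E
```

```text
fork (array([ 729.58, -160.  ,   79.69]), np.float64(0.4843586848166001)) (array([699.13, -74.52,  76.33]), np.float64(0.5012974588541711))
[ 716.75 -115.38    0.36    0.46    0.09   -0.1     0.18    0.13] 8.664584962266884
[[ 0.31  0.95]
 [-2.18 -0.88]
 [ 0.24 -2.05]
 [-0.13 -2.03]
 [-0.37  1.27]] [[-0.65 -0.38]
 [ 0.1   0.43]
 [ 1.76  0.51]
 [ 0.4  -0.14]
 [ 0.06  0.41]]
```

```bash
cat >> h.py <<'E'
def cur():
    s=sense(); return np.array(s['tool_pos'],float),Ro.from_euler('xyz',s['tcp_rot'],degrees=True),s
def mv(p,R,p0,R0):
    dp=R0.inv().apply(np.array(p,float)-p0)/200; an=(R0.inv()*R).as_rotvec(degrees=True)/180
    print('dp',dp.round(4),'ang',an.round(4)); return np.array(p,float),R
dn=lambda yaw:Ro.from_euler('xyz',[180,0,yaw],degrees=True)
E
python3 - <<'E'
from h import *
p,R,s=cur()
q=mv((280,-405,180),dn(3),p,R)
q=mv((362,-244.5,150),dn(-13),p,R)
E
```

```text
dp [ 0.6522 -0.6262  0.2565] ang [0.     0.     0.0905]
dp [ 1.3043 -1.2481  0.4065] ang [0.     0.     0.1794]
```

Emit:
step_arm(targets=[{"dp": [0.2, -0.2, 0.05], "angular": [0, 0, 0.03], "fingers": 1}, {"dp": [0.4, -0.38, 0.1], "angular": [0, 0, 0.06], "fingers": 1}, {"dp": [0.6, -0.57, 0.15], "angular": [0, 0, 0.09], "fingers": 1}, {"dp": [0.8, -0.77, 0.2], "angular": [0, 0, 0.12], "fingers": 1}, {"dp": [0.98, -0.94, 0.28], "angular": [0, 0, 0.15], "fingers": 1}, {"dp": [0.98, -0.94, 0.28], "angular": [0, 0, 0.1794], "fingers": 1}, {"dp": [0.98, -0.94, 0.28], "angular": [0, 0, 0.1794], "fingers": 1}, {"dp": [0.98, -0.94, 0.28], "angular": [0, 0, 0.1794], "fingers": 1}])

```text
time: 4.3
tool_pos: [321.1, -324.6, 175.7]
tcp_rot: [180.0, -0.0, -12.9]
ft_force: [-0.5, 0.5, 0.6]
finger_gap: 0.1
grip_force: 0.0
```

```bash
python3 - <<'E'
from h import *
p,R,s=cur();print(p,s['tcp_rot'],s['finger_gap'],s['time'])
mv((362,-244.5,110),dn(-13),p,R)
mv((362,-244.5,73),dn(-13),p,R)
E
```

```text
[ 321.14506831 -324.64445798  175.69241464] [ 1.79969798e+02 -2.97437578e-02 -1.29127235e+01] 0.07037723640326371 4.3
dp [ 0.1094 -0.4364  0.3283] ang [ 0.0002 -0.0002  0.0005]
dp [ 0.1093 -0.4365  0.5133] ang [ 0.0002 -0.0002  0.0005]
```

Emit:
step_arm(targets=[{"dp": [0.05, -0.2, 0.05], "angular": [0, 0, 0], "fingers": 1}, {"dp": [0.09, -0.36, 0.15], "angular": [0, 0, 0], "fingers": 1}, {"dp": [0.109, -0.436, 0.25], "angular": [0, 0, 0], "fingers": 1}, {"dp": [0.109, -0.436, 0.4], "angular": [0, 0, 0], "fingers": 1}, {"dp": [0.109, -0.436, 0.513], "angular": [0, 0, 0], "fingers": 1}, {"dp": [0.109, -0.436, 0.513], "angular": [0, 0, 0], "fingers": 1}, {"dp": [0.109, -0.436, 0.513], "angular": [0, 0, 0], "fingers": 1}, {"dp": [0.109, -0.436, 0.513], "angular": [0, 0, 0], "fingers": 1}])

```text
time: 5.3
tool_pos: [362.8, -245.0, 74.1]
tcp_rot: [179.9, -0.1, -13.0]
ft_force: [0.1, 0.5, 0.7]
finger_gap: -0.2
grip_force: 0.0
```

```bash
python3 - <<'E'
from h import *
p,R,s=cur();print(p)
I=snapshot('side'); cv2.imwrite('pics/sw.png',cv2.resize(I[290:380,180:300],(800,600),interpolation=cv2.INTER_CUBIC))
print((proj('side',p)-[180,290])*6.667)
E
```

```text
[ 362.75088837 -244.95948048   74.10739919]
[248.8648587  321.20882401]
```

View pics/sw.png

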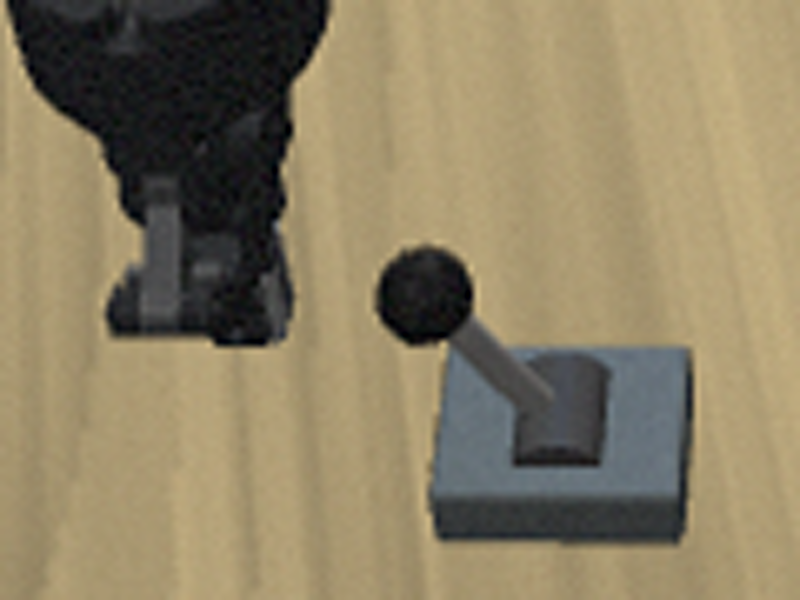

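Emit:
step_arm(targets=[{"dp": [0.07, 0, 0], "angular": [0, 0, 0], "fingers": 1}, {"dp": [0.14, 0, 0], "angular": [0, 0, 0], "fingers": 1}, {"dp": [0.21, 0, 0], "angular": [0, 0, 0], "fingers": 1}, {"dp": [0.28, 0, 0], "angular": [0, 0, 0], "fingers": 1}, {"dp": [0.34, 0, 0], "angular": [0, 0, 0], "fingers": 1}, {"dp": [0.39, 0, 0], "angular": [0, 0, 0], "fingers": 1}, {"dp": [0.425, 0, 0], "angular": [0, 0, 0], "fingers": 1}, {"dp": [0.425, 0, 0], "angular": [0, 0, 0], "fingers": 1}])

```text
time: 6.35
tool_pos: [445.2, -263.1, 72.6]
tcp_rot: [-180.0, 0.0, -13.0]
ft_force: [-0.1, -0.1, 0.8]
finger_gap: 0.0
grip_force: 0.0
```

```bash
python3 - <<'E'
from h import *
p,R,s=cur();print(p,s['ft_force'])
I=snapshot('side'); cv2.imwrite('pics/sw2.png',cv2.resize(I[290:380,200:320],(800,600),interpolation=cv2.INTER_CUBIC))
c=np.array([440.5,-262.5,22]);x=np.array([.975,-.225,0])
for v in(.8,.9,1.0): print(v,(proj('side',c+70*np.sin(v-.5)*x+[0,0,70*np.cos(v-.5)])-[200,290])*6.667)
mv((p[0]-12,p[1]+3,200),dn(30),p,R)
E
```

```text
[ 445.19163694 -263.11659865   72.58241473] [-0.10195476 -0.07998909  0.77792319]
0.8 [482.52720527 288.9082544 ]
0.9 [507.6332602 294.1719937]
1.0 [531.77436959 300.80849753]
dp [-0.0618 -0.0012 -0.6371] ang [-0.     -0.     -0.2388]
```

View pics/sw2.png

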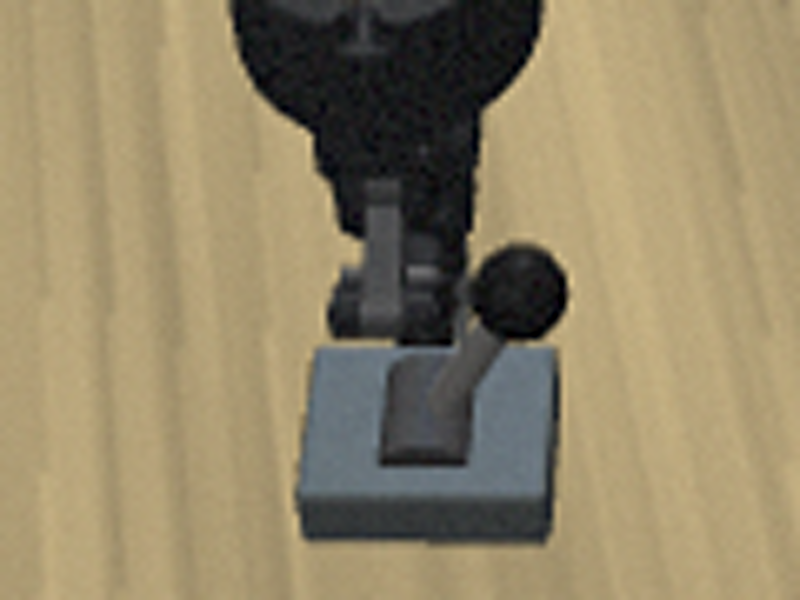

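Emit:
step_arm(targets=[{"dp": [0.015, 0, 0], "angular": [0, 0, 0], "fingers": 1}, {"dp": [0.02, 0, 0], "angular": [0, 0, 0], "fingers": 1}, {"dp": [0.02, 0, 0], "angular": [0, 0, 0], "fingers": 1}, {"dp": [0.02, 0, 0], "angular": [0, 0, 0], "fingers": 1}, {"dp": [-0.03, 0, -0.05], "angular": [0, 0, 0], "fingers": 1}, {"dp": [-0.06, 0, -0.25], "angular": [0, 0, -0.03], "fingers": 1}, {"dp": [-0.06, 0, -0.5], "angular": [0, 0, -0.06], "fingers": 0.5}, {"dp": [-0.06, 0, -0.7], "angular": [0, 0, -0.12], "fingers": 0}])

```text
time: 7.4
tool_pos: [433.5, -260.7, 215.2]
tcp_rot: [179.9, -0.1, 8.8]
ft_force: [1.1, -0.3, -0.3]
finger_gap: 35.2
grip_force: 0.0
```

```bash
python3 - <<'E'
from h import *
p,R,s=cur();print(p,s['tcp_rot'],s['joint_pos'])
I=snapshot('side'); cv2.imwrite('pics/sw3.png',cv2.resize(I[290:380,200:320],(400,300),interpolation=cv2.INTER_CUBIC))
mv((500,10,240),dn(50),p,R)
E
```

```text
[ 433.53061921 -260.72640474  215.19384125] [ 1.79908103e+02 -1.00163516e-01  8.81623953e+00] [-3.68368622e+01 -6.92389067e+00  1.01390997e+02  7.41691441e-03
  8.53971621e+01  4.43463921e+01]
dp [ 0.5361 -1.2865 -0.1252] ang [ 0.0007 -0.0003 -0.2288]
```

View pics/sw3.png

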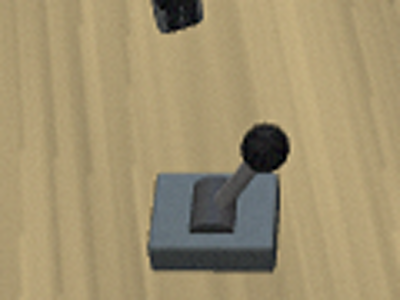

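Emit:
step_arm(targets=[{"dp": [0.08, -0.2, -0.05], "angular": [0, 0, -0.05], "fingers": 0}, {"dp": [0.16, -0.4, -0.1], "angular": [0, 0, -0.1], "fingers": 0}, {"dp": [0.25, -0.6, -0.12], "angular": [0, 0, -0.14], "fingers": 0}, {"dp": [0.33, -0.8, -0.12], "angular": [0, 0, -0.19], "fingers": 0}, {"dp": [0.41, -1.0, -0.12], "angular": [0, 0, -0.23], "fingers": 0}, {"dp": [0.41, -1.0, -0.12], "angular": [0, 0, -0.28], "fingers": 0}, {"dp": [0.41, -1.0, -0.12], "angular": [0, 0, -0.32], "fingers": 0}, {"dp": [0.41, -1.0, -0.12], "angular": [0, 0, -0.373], "fingers": 0}])

```text
time: 8.45
tool_pos: [484.7, -50.2, 236.8]
tcp_rot: [180.0, -0.0, 76.0]
ft_force: [0.1, -0.9, 0.1]
finger_gap: 85.3
grip_force: 0.0
```

```bash
python3 - <<'E'
from h import *
p,R,s=cur();print(p,s['tcp_rot'],s['finger_gap'])
mv((551.5,310,190),dn(76),p,R)
E
```

```text
[484.74397339 -50.21545811 236.76820874] [ 1.79956876e+02 -6.74518235e-03  7.59636873e+01] 85.3231809756208
dp [ 1.8282 -0.1132  0.234 ] ang [ 0.0002 -0.     -0.0002]
```

Emit:
step_arm(targets=[{"dp": [0.2, -0.01, 0], "angular": [0, 0, 0], "fingers": 0}, {"dp": [0.4, -0.025, 0], "angular": [0, 0, 0], "fingers": 0}, {"dp": [0.6, -0.04, 0], "angular": [0, 0, 0], "fingers": 0}, {"dp": [0.8, -0.05, 0], "angular": [0, 0, 0], "fingers": 0}, {"dp": [1.0, -0.062, 0], "angular": [0, 0, 0], "fingers": 0}, {"dp": [1.0, -0.062, 0], "angular": [0, 0, 0], "fingers": 0}, {"dp": [1.0, -0.062, 0], "angular": [0, 0, 0], "fingers": 0}, {"dp": [1.0, -0.062, 0], "angular": [0, 0, 0], "fingers": 0}])

```text
time: 9.45
tool_pos: [522.0, 145.4, 236.7]
tcp_rot: [180.0, 0.0, 75.6]
ft_force: [0.3, -0.7, -0.3]
finger_gap: 85.4
grip_force: 0.0
```

Emit:
step_arm(targets=[{"dp": [0.2, -0.01, 0], "angular": [0, 0, 0], "fingers": 0}, {"dp": [0.4, -0.025, 0], "angular": [0, 0, 0], "fingers": 0}, {"dp": [0.6, -0.04, 0.05], "angular": [0, 0, 0], "fingers": 0}, {"dp": [0.75, -0.05, 0.12], "angular": [0, 0, 0], "fingers": 0}, {"dp": [0.826, -0.051, 0.2], "angular": [0, 0, 0], "fingers": 0}, {"dp": [0.826, -0.051, 0.234], "angular": [0, 0, 0], "fingers": 0}, {"dp": [0.826, -0.051, 0.234], "angular": [0, 0, 0], "fingers": 0}, {"dp": [0.826, -0.051, 0.234], "angular": [0, 0, 0], "fingers": 0}])

```text
time: 10.45
tool_pos: [553.4, 308.0, 190.7]
tcp_rot: [180.0, -0.0, 75.6]
ft_force: [0.2, -0.4, 0.5]
finger_gap: 85.5
grip_force: 0.0
```

```bash
python3 - <<'E'
from h import *
p,R,s=cur();print(p,s['tcp_rot'],s['finger_gap'])
S=snapshot('side');T=snapshot('top')
cr=lambda I,x,y,w,h:cv2.resize(I[y:y+h,x:x+w],(400,400),interpolation=cv2.INTER_CUBIC)
cv2.imwrite('pics/ab.png',np.hstack([cr(S,230,90,80,80),cr(T,190,190,80,80)]))
ps=(p*[1,1,0]+[0,0,113]); print((proj('side',ps)-[230,90])*5,(proj('top',ps)-[190,190])*5)
mv((551.5,310,68),dn(76),p,R)
E
```

```text
[553.36133787 308.03591806 190.7318079 ] [ 1.79950191e+02 -2.61670003e-02  7.56203363e+01] 85.54148813319914
[217.66053022 250.82223693] [173.19107629 176.90754209]
dp [ 0.0069 -0.012   0.6137] ang [ 0.0003 -0.0001 -0.0021]
```

View pics/ab.png

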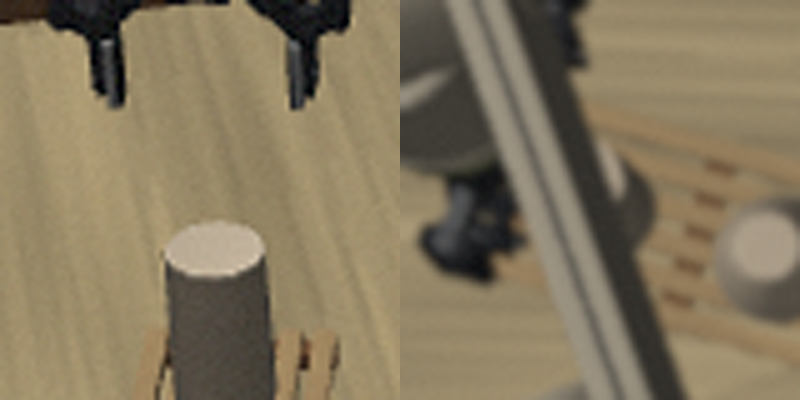

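Emit:
step_arm(targets=[{"dp": [0.003, -0.008, 0.1], "angular": [0, 0, 0], "fingers": 0}, {"dp": [0.003, -0.008, 0.25], "angular": [0, 0, 0], "fingers": 0}, {"dp": [0.003, -0.008, 0.4], "angular": [0, 0, 0], "fingers": 0}, {"dp": [0.003, -0.008, 0.52], "angular": [0, 0, 0], "fingers": 0}, {"dp": [0.003, -0.008, 0.62], "angular": [0, 0, 0], "fingers": 0}, {"dp": [0.003, -0.008, 0.654], "angular": [0, 0, 0], "fingers": 0}, {"dp": [0.003, -0.008, 0.654], "angular": [0, 0, 0], "fingers": 0}, {"dp": [0.003, -0.008, 0.654], "angular": [0, 0, 0], "fingers": 0}])

```text
time: 11.55
tool_pos: [552.4, 310.4, 60.4]
tcp_rot: [179.9, -0.1, 75.7]
ft_force: [-0.3, 0.2, 0.4]
finger_gap: 85.3
grip_force: 0.0
```

Emit:
step_arm(targets=[{"dp": [0, 0, 0], "angular": [0, 0, 0], "fingers": 1}, {"dp": [0, 0, 0], "angular": [0, 0, 0], "fingers": 1}, {"dp": [0, 0, 0], "angular": [0, 0, 0], "fingers": 1}, {"dp": [0, 0, 0], "angular": [0, 0, 0], "fingers": 1}, {"dp": [0, 0, 0], "angular": [0, 0, 0], "fingers": 1}, {"dp": [0, 0, 0], "angular": [0, 0, 0], "fingers": 1}, {"dp": [0, 0, 0], "angular": [0, 0, 0], "fingers": 1}, {"dp": [0, 0, 0], "angular": [0, 0, 0], "fingers": 1}], newtons=50)

```text
time: 12.55
tool_pos: [552.1, 310.3, 60.2]
tcp_rot: [179.9, -0.1, 75.7]
ft_force: [-1.8, 0.0, 5.2]
finger_gap: 53.0
grip_force: 54.1
```

Emit:
step_arm(targets=[{"dp": [0, 0, -0.06], "angular": [0, 0, 0], "fingers": 1}, {"dp": [0, 0, -0.16], "angular": [0, 0, 0], "fingers": 1}, {"dp": [0, 0, -0.3], "angular": [0, 0, 0], "fingers": 1}, {"dp": [0, 0, -0.46], "angular": [0, 0, 0], "fingers": 1}, {"dp": [0, 0, -0.62], "angular": [0, 0, 0], "fingers": 1}, {"dp": [0, 0, -0.78], "angular": [0, 0, 0], "fingers": 1}, {"dp": [0, 0, -0.9], "angular": [0, 0, 0], "fingers": 1}, {"dp": [0, 0, -0.95], "angular": [0, 0, 0], "fingers": 1}])

```text
time: 13.55
tool_pos: [552.3, 310.3, 252.4]
tcp_rot: [179.8, -0.1, 75.7]
ft_force: [0.3, 0.0, -1.4]
finger_gap: 53.3
grip_force: 53.2
```

```bash
python3 - <<'E'
from h import *
p,R,s=cur();print(p,s['tcp_rot'],s['finger_gap'],s['grip_force'],s['joint_pos'])
d=np.array([-.408,-.151,.900]);d/=np.linalg.norm(d)
h=np.array([715.5,-116,62]);F=h+155*d
g=60.2-18 # TCP above mouth along axis
tgt=F+g*d
z0=R.apply([0,0,1]); z1=-d
ax=np.cross(z0,z1); Rf=Ro.from_rotvec(ax/np.linalg.norm(ax)*np.arccos(z0@z1))*R
print('focus',F,'tcp',tgt,Rf.as_euler('xyz',degrees=True))
mv(tgt+60*d,Rf,p,R)
print(np.linalg.norm(tgt-p), (R.inv()*Rf).magnitude()*57.3)
E
```

```text
[552.29547813 310.31678838 252.42521643] [ 1.79818054e+02 -1.43460111e-01  7.56875721e+01] 53.33243590345996 53.23758825659752 [ 2.46962485e+01  1.19771048e+01  7.80583757e+01 -3.04876287e-03
  8.97328388e+01  3.90089122e+01]
focus [ 652.23674648 -139.41360608  201.55129453] tcp [ 635.01281552 -145.78814916  239.54525988] [158.3088499  -14.31708488  78.44074831]
dp [-2.1812  0.8577 -0.2084] ang [-0.1169  0.0806 -0.    ]
463.7238027467805 25.569051103193033
```

Emit:
step_arm(targets=[{"dp": [-0.12, 0.05, -0.05], "angular": [0, 0, 0], "fingers": 1}, {"dp": [-0.28, 0.11, -0.1], "angular": [0, 0, 0], "fingers": 1}, {"dp": [-0.46, 0.18, -0.2], "angular": [0, 0, 0], "fingers": 1}, {"dp": [-0.64, 0.25, -0.2], "angular": [0, 0, 0], "fingers": 1}, {"dp": [-0.82, 0.32, -0.2], "angular": [0, 0, 0], "fingers": 1}, {"dp": [-0.95, 0.38, -0.2], "angular": [0, 0, 0], "fingers": 1}, {"dp": [-1.0, 0.4, -0.2], "angular": [0, 0, 0], "fingers": 1}, {"dp": [-1.0, 0.4, -0.2], "angular": [0, 0, 0], "fingers": 1}])

```text
time: 14.55
tool_pos: [579.4, 96.2, 288.8]
tcp_rot: [-180.0, -0.0, 75.6]
ft_force: [0.6, 0.2, -2.2]
finger_gap: 53.3
grip_force: 53.2
```

Emit:
step_arm(targets=[{"dp": [-0.12, 0.05, 0], "angular": [0, 0, 0], "fingers": 1}, {"dp": [-0.28, 0.11, 0], "angular": [-0.01, 0.007, 0], "fingers": 1}, {"dp": [-0.46, 0.18, 0], "angular": [-0.03, 0.02, 0], "fingers": 1}, {"dp": [-0.64, 0.25, 0], "angular": [-0.05, 0.035, 0], "fingers": 1}, {"dp": [-0.82, 0.32, 0], "angular": [-0.07, 0.05, 0], "fingers": 1}, {"dp": [-0.95, 0.38, 0], "angular": [-0.09, 0.062, 0], "fingers": 1}, {"dp": [-1.0, 0.4, 0], "angular": [-0.11, 0.075, 0], "fingers": 1}, {"dp": [-1.0, 0.4, 0], "angular": [-0.117, 0.081, 0], "fingers": 1}])

```text
time: 15.55
tool_pos: [607.2, -116.8, 288.6]
tcp_rot: [158.5, -14.3, 78.4]
ft_force: [1.2, 1.1, -2.9]
finger_gap: 53.2
grip_force: 53.2
```

```bash
cat >> h.py <<'E'
def plan(d,h,back=0):
    p,R,s=cur();print(p,s['tcp_rot'],s['finger_gap'],s['grip_force'],s['time'])
    d=np.array(d);d/=np.linalg.norm(d); tgt=np.array(h)+(155+42.2+back)*d
    z0=R.apply([0,0,1]); ax=np.cross(z0,-d); a=np.linalg.norm(ax)
    Rf=Ro.from_rotvec(ax/a*np.arcsin(a))*R
    mv(tgt,Rf,p,R)
E
python3 -c "
from h import *
plan([-.408,-.151,.900],[715.5,-116,62],15)"
```

```text
[ 607.17466412 -116.75726548  288.56131992] [158.50785066 -14.3272973   78.37631077] 53.23109255955264 53.20704622194171 15.55
dp [-0.1712  0.0772  0.1803] ang [-0.001   0.0001  0.    ]
```

Emit:
step_arm(targets=[{"dp": [-0.03, 0.015, 0.03], "angular": [0, 0, 0], "fingers": 1}, {"dp": [-0.08, 0.035, 0.08], "angular": [0, 0, 0], "fingers": 1}, {"dp": [-0.13, 0.06, 0.13], "angular": [0, 0, 0], "fingers": 1}, {"dp": [-0.16, 0.072, 0.165], "angular": [0, 0, 0], "fingers": 1}, {"dp": [-0.171, 0.077, 0.18], "angular": [0, 0, 0], "fingers": 1}, {"dp": [-0.171, 0.077, 0.18], "angular": [0, 0, 0], "fingers": 1}, {"dp": [-0.171, 0.077, 0.18], "angular": [0, 0, 0], "fingers": 1}, {"dp": [-0.171, 0.077, 0.18], "angular": [0, 0, 0], "fingers": 1}])

```text
time: 16.55
tool_pos: [629.4, -148.4, 254.3]
tcp_rot: [158.4, -14.2, 78.4]
ft_force: [-1.3, 0.2, -2.5]
finger_gap: 53.1
grip_force: 53.2
```

```bash
python3 - <<'E'
from h import *
np.set_printoptions(precision=1,suppress=True)
S=snapshot('side')
p,R,s=cur(); a=-R.apply([0,0,1]); mouth=p-42.2*a
o=cv2.resize(S[180:305,320:445],(600,600),interpolation=cv2.INTER_CUBIC)
k=600/125
h=np.array([715.5,-116,62.]);d=np.array([-.408,-.151,.900]);d/=np.linalg.norm(d)
def dr(P,c): q=(proj('side',P)-[320,180])*k; cv2.circle(o,tuple(int(v) for v in q),4,c,-1)
for t in(44,100,155,250): dr(h+t*d,(0,0,255))
for t in(0,95): dr(mouth+t*a,(0,255,0))
cv2.imwrite('pics/fin.png',o)
for n in('side','top'):
  snapshot(n)
  for l in('tall_cup','tall_cup_foot','focus','camera_head'):
    print(n,l,[(np.array(x['at']),round(x['conf'],2)) for x in pinpoint(n,l)[:1]])
print('pred mouth',proj('side',mouth),proj('top',mouth),'focus',proj('side',h+155*d),proj('top',h+155*d))
plan(d,h,0)
E
```

```text
side tall_cup [(array([353.1, 219.1]), 0.82)]
side tall_cup_foot [(array([340. , 189.7]), 0.8)]
side focus []
side camera_head [(array([384.3, 260.3]), 0.68)]
top tall_cup [(array([400.8, 186.7]), 0.96)]
top tall_cup_foot [(array([416. , 196.7]), 0.81)]
top focus [(array([402.3, 185. ]), 0.97)]
top camera_head [(array([383.2, 173.8]), 0.72)]
pred mouth [356.4 218.4] [401.8 186.4] focus [358.6 222.7] [400.  185.5]
[ 629.3 -148.5  253.7] [158.5 -14.2  78.4] 53.03149427002262 53.20410579442978 17.1
dp [ 0.  -0.   0.1] ang [-0.  0. -0.]
```

View pics/fin.png

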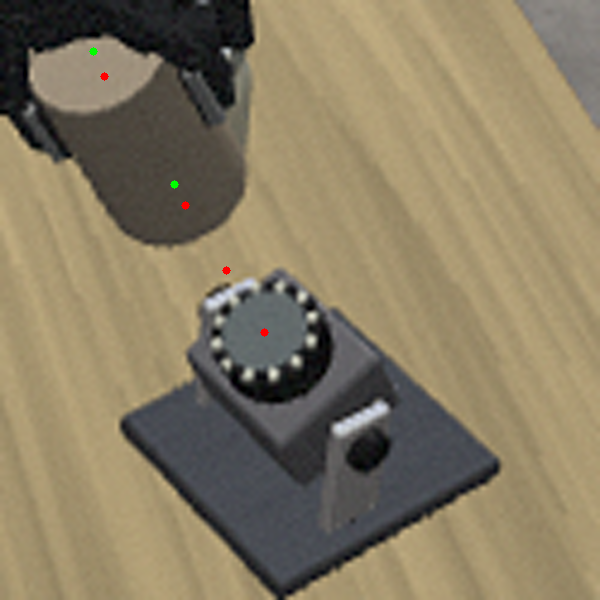

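Emit:
step_arm(targets=[{"dp": [0, 0, 0.02], "angular": [0, 0, 0], "fingers": 1}, {"dp": [0, 0, 0.05], "angular": [0, 0, 0], "fingers": 1}, {"dp": [0, 0, 0.072], "angular": [0, 0, 0], "fingers": 1}, {"dp": [0, 0, 0.072], "angular": [0, 0, 0], "fingers": 1}, {"dp": [0, 0, 0.072], "angular": [0, 0, 0], "fingers": 1}, {"dp": [0, 0, 0.072], "angular": [0, 0, 0], "fingers": 1}, {"dp": [0, 0, 0.072], "angular": [0, 0, 0], "fingers": 1}, {"dp": [0, 0, 0.072], "angular": [0, 0, 0], "fingers": 1}])

```text
time: 18.1
tool_pos: [635.2, -146.3, 240.8]
tcp_rot: [158.5, -14.2, 78.4]
ft_force: [0.9, 0.7, -2.6]
finger_gap: 53.2
grip_force: 53.2
```

```bash
python3 -c "
from h import *
plan([-.408,-.151,.900],[715.5,-116,62],0)
print(hand_in())"
```

```text
[ 635.15917852 -146.33886754  240.81321097] [158.47877085 -14.24155908  78.4090448 ] 53.20625811263502 53.209887854754925 18.1
dp [ 0.0009 -0.0037  0.0058] ang [-0.0009  0.0005 -0.    ]
the job is handed in; nothing more can be done
None
```

I handed the job in at 18.1 s: the ring-light switch is fully over, and the tall cup is held still in the air with its mouth facing the lens, about 1 mm from my estimated focus point (the camera pose came from the images). The hand-in call gave no verdict.

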